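# Load the bending former and close the capstan jaw on it

### The arm

A 6-joint arm with a two-finger parallel gripper is mounted at the origin on the work surface. World frame = base frame: x ahead of the robot, y to its left, z up, the work surface at z = 0. Lengths are in m, angles in rad, forces in N, time in s.
With the tool pointing down it reaches from about 0.35 to 0.85 m from the base axis. Payload 8.1 kg.
Tool frame: the origin (TCP) lies at the very end of the fingers, on their centre line; the grasp point (between the pads) lies 19 mm behind it; z points along the fingers, y is the line along which they close (so a half turn about z gives the same grasp; the last joint's range is limited). The gripper opens to 93 mm and grips with 3 to 60 N. Pads are 15 mm wide; open, the fingers measure 128 mm over their backs; the gripper's body (75 mm by 188 mm) begins 65 mm behind the grasp point.
Start: joints at [1.258, 0.13, 1.488, -0, 1.523, -0.085], TCP at [0.135, 0.585, 0.219] pointing down, gripper open.
Joint ranges: [-2.96, 2.96], [-0.89, 2.26], [0.02, 2.5], [-1.34, 4.48], [0, 2.73], [-2.66, 2.66]. Speed limits (rad/s): [2.39, 2.39, 2.79, 3.14, 3.14, 3.14].

### API

Orientations are given as [roll, pitch, yaw] about the fixed x, y, z axes, in that order (R = Rz(yaw) Ry(pitch) Rx(roll)).
In Python, from cell import arm gives the robot as it stands.
- The arm moves only by the shell command python3 -m pendant 'ROWS' [OPENING]. ROWS is JSON, a list of rows, each a list of 2 entries, a list of its own where there are three numbers: the shift along the tool's x, y, z in mm, then the turn, a rotation vector about the tool's x, y, z in rad. A call has exactly 10 rows; each row is the pose to reach, as a shift and turn from the pose commanded when the call began, along the tool's axes at that moment; what a row does not reach only later rows make up. A row lasts 1/10 s, in which the tool goes at most 50 mm and 8.59 degrees, less where a joint would pass 70% of its speed; a pose out of reach is approached as far as the arm can. A call with a gripper value outside its range is refused whole. OPENING is the opening, from 0 (shut) to 1 (fully open), set as the call begins (- or left out, the last holds). The fingers move at their own pace and stop on an object; the grip force is fixed at half the most. Time passes only in rows, so rows that repeat a pose let the fingers close, or fill a call up. It gives the time, the measured TCP pose, the force, the opening and the grip force at its end, in the units of the state.
- arm.state(): the state, without advancing time (a new reading comes with each control period).
- arm.camera(name): name is "side" or "top" or "wrist"; returns (picture, depth): 400x640x3 uint8, red, green, blue; 400x640 float32, m along the optical axis (not along the pixel's ray), 0 where there is no reading.
- arm.calibration(name): a dict with "mtx" (3x3 intrinsics, pixels), "eye" and "orientation" of the camera in the world. Camera axes: x right, y up, looking along -z (the intrinsics and any distortion apply to the point x, -y, -z); pixel columns grow to the right and rows downward; lengths in m; the calibration is good to about 2 mm. A picture is of the moment at which its call begins: read the wrist's pose just before it. calibration takes no time and is no camera call; for the wrist camera it gives the pose at the moment of the call.
- arm.hand_in(): hands the job in; it is judged then, once.
The state is a dict: "time": time; "joints": joint angles; "qvel": joint speeds; "joint_torque": joint torques, N m; "tcp_pos": TCP position; "eef_rot": TCP orientation; "ft_force": force on the tool from outside, world axes, zero at the start; "wrist_torque": the same for the moment, N m; "gripper_width": finger opening in m; "finger_force": force on a finger pad.
Only numpy, scipy, OpenCV 4.12 (cv2) and the standard library are available. Lean on these libraries where they do the work, as an engineer would, in place of code of your own. Each camera call takes 0.05 s, during which the arm holds its last target. There are 200 camera calls.

### The job

Load the steel bending former (the block with the round-nosed ridge) into the bench press: set it down flat between the two guide strips, ridge crossing from strip to strip, in the gap between the open jaw and the end stop, and let go of it. Then push the capstan round clockwise, spoke after spoke, until the jaw has driven the former against the end stop and grips it firmly by itself; stop when the spokes go stiff rather than forcing them. Move the jaw only by the capstan, and leave the mallet, screwdriver, tray and spare block where they are.

Things in the scene. Friction and masses are not known exactly. Their poses are not given: they have to be found in the camera images.
- press: Black iron bench press, fixed on the bench. Origin: centre of the underside on the work line; y is the work line (jaw closes towards +y), z up. Base 130 mm (x) by 530 mm (y from -290 to +240), 25 mm thick: its top is the bed. Around the capstan axis (y -115 mm) a gearbox 90 x 90 mm, top at z 100 mm.
- nest (a point): Point on the bed midway between two steel guide strips (press x 0, y 126, z 25 mm; press axes). Strips run along y from press y 65 to 180 mm, 14 mm high, inner faces 50 mm apart, outer 70 mm. A former whose foot is centred here is 7 to 21 mm short of the end stop and at least 31 mm clear of the jaw as it starts.
- slot (a point): Mid of the slot of the end stop, on the bed (press x 0, y 167, z 25 mm). The end stop is a black plate across the work line, 44 mm wide, 50 mm high, bolted down; its face looks to -y and stands anywhere within 7 mm of this point along y, not measured: where the jaw ends up gripping must be felt.
- bridge (a point): On the capstan axis, 184 mm above the bench: top of the bearing bridge. Two bars 16 mm wide, z 172 to 184 mm, run from here to two 16 mm legs 145 mm out, at 75 degrees either side of the press's +x. A finger hanging between spokes cannot pass the bars: push on the open -x (robot) side, about 190 degrees free.
- capstan: Star handle, vertical axis, origin on it at the spokes' mid-height (150 mm above the bench). Hub radius 27 mm; four level spokes 12 mm thick along its +x, +y, -x, -y, ending in balls (radius 12.5 mm) centred 118 mm out. Clockwise from above closes the jaw, 20 mm per rad; 1.9 to 3.5 rad are needed. See grip_point for forces.
- grip_point (a point): Point on the +x spoke 85 mm from the axis. Pushed here the capstan takes about 4 N to turn (up to 7 N when moved briskly or with the former sliding); friction holds it where it is left. Once the former is nipped against the stop the push climbs, about 1.5 N per mm, so go slowly (3 cm/s) near the end: 9 to 13 N is a firm grip, over 20 N is forcing.
- jaw: Steel sliding jaw, 42 mm wide, 45 mm high, 50 mm long, on a toothed bar that runs back under the capstan; its front 10 mm are a pressure pad on stiff springs (5 N, then 25 N per mm, 5 mm travel). Origin: foot of the pad's face as it starts, in the middle, on the bed; the face looks to the press's +y, axes as the press.
- former: Loose steel block, 0.35 to 0.6 kg: lower part 44 (x) by 54 (y) by 40 mm high, on top a round-nosed ridge 24 mm thick in y, 44 mm long in x; 60 mm high in all. Origin: centre of the underside. Grip the ridge's flat ends across x, 45 mm up. In the press its x lies along the press's x, either way round (else too wide).
- mallet: Bystander: mallet standing on its head, head 68 mm across and 100 mm high, wooden handle 230 mm sticking out level. Origin under the head.
- screwdriver: Bystander: screwdriver with blue handle lying on the bench.
- gauge_block: Bystander: plain dark steel block 32 by 32 by 28 mm. Origin: centre of its underside.
- wood_tray: Bystander: fixed open wooden tray 160 by 220 by 60 mm with steel pieces in it. Origin: centre of its underside.
There are look-alikes about, which are no part of the job. Several things look just like the former: the one meant starts farthest to the robot's right.

How it is judged:
By the outcome, as a careful person would: the job done as asked, in the order asked, and still so for the second after the job is handed in, with the robot touching nothing.
It also fails if it takes over 72 s, if anything falls off the work surface, if the arm or the gripper's body presses on something with over 40 N, if the wrist force passes 120 N, or if a joint passes its speed limit or range.

## Working session

There is one attempt and no reset: what is moved stays moved. The work goes in short steps, Python scripts to look and compute and a shell command to move; the robot and the scene stay as the last step left them, time stands still between calls to the robot, and variables do not carry over. Pictures are saved under pics/ and viewed, at most 10 in all, crops included, and the job is handed in when it is done.

```bash
mkdir -p pics; ls
cat > h.py <<'E'
import numpy as np, cv2
from cell import arm
from scipy.spatial.transform import Rotation as R
def cal(n):
    c=arm.calibration(n); o=np.array(c["orientation"],float)
    M=o if o.shape==(3,3) else R.from_euler('xyz',o).as_matrix()
    return np.array(c["mtx"]),np.array(c["eye"]),M,c
def cloud(n,d):
    K,e,M,c=cal(n); h,w=d.shape; v,u=np.mgrid[:h,:w]
    p=np.stack([(u-K[0,2])/K[0,0]*d,-(v-K[1,2])/K[1,1]*d,-d],-1)
    P=p@M.T+e; P[d==0]=np.nan; return P
E
python3 - <<'E'
from h import *
for n in("top","side"):
    p,d=arm.camera(n); cv2.imwrite(f"pics/{n}0.png",p[...,::-1]); np.save(f"{n}0.npy",d); np.save(f"{n}0p.npy",p)
    print(cal(n)[3])
    P=cloud(n,d); print(np.nanmin(P.reshape(-1,3),0),np.nanmax(P.reshape(-1,3),0))
print(arm.state())
E
```

```text
pics
{'mtx': array([[408.94452408,   0.        , 322.05252594],
       [  0.        , 408.94452408, 200.83574674],
       [  0.        ,   0.        ,   1.        ]]), 'eye': array([ 0.32463071, -0.01790196,  1.31418391]), 'orientation': array([ 0.20802674, -0.00191943, -1.66576352])}
[-0.08989386 -1.95297843 -0.77724464] [1.92795098 1.66306575 0.56674084]
{'mtx': array([[366.51476586,   0.        , 324.65720913],
       [  0.        , 366.51476586, 201.76969244],
       [  0.        ,   0.        ,   1.        ]]), 'eye': array([ 0.17354511, -0.6950555 ,  0.69312217]), 'orientation': array([ 0.94573808,  0.01225915, -0.52182983])}
[-0.47588936 -0.68915801 -0.76818382] [1.93508753 2.34637762 0.61777639]
{'time': 0.1, 'joints': array([ 1.25761258e+00,  1.31097160e-01,  1.48914662e+00, -1.03826693e-06,
        1.52298858e+00, -8.53932811e-02]), 'qvel': array([-7.02636421e-05, -1.36772638e-03, -4.02441401e-03,  2.33162388e-04,
       -1.08068184e-03, -1.06020866e-03]), 'joint_torque': array([ 8.44089900e-04, -5.61343002e+01, -4.93097556e+01,  7.69812148e-02,
        2.92279950e-02, -7.86392008e-06]), 'tcp_pos': array([0.13531538, 0.58402886, 0.21769851]), 'eef_rot': array([-3.13995884e+00, -1.38816090e-04,  2.91380213e+00]), 'ft_force': array([-0.58403047, -0.77143034, -0.14338359]), 'wrist_torque': array([ 0.0213339 ,  0.01724807, -0.0153145 ]), 'finger_force': 0.0, 'gripper_width': 0.09284002930089245}
```

View pics/top0.png

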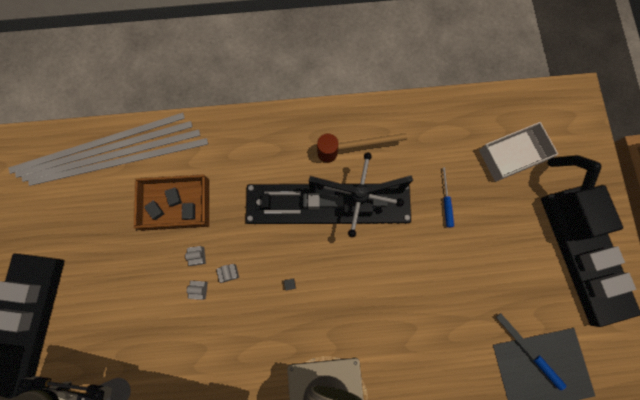

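View pics/side0.png

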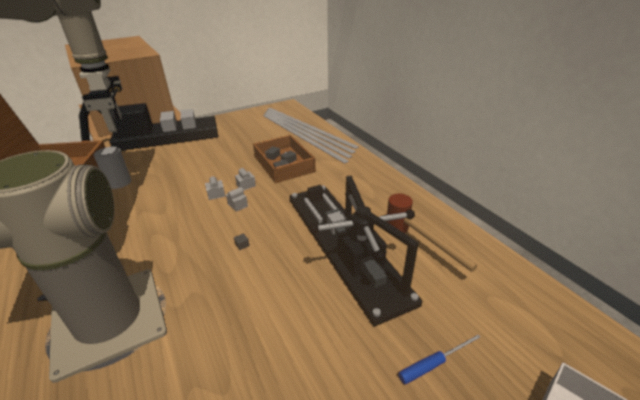

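The top view shows the press from (246,185) to (411,225), with the end stop at its left (world +y) end. The mallet is at (328,148), the tray at (171,203), the spare block at (289,284) and the screwdriver at (447,205).

There are three former look-alikes, at (194,256), (197,290) and (227,272). The last is farthest image-right, which is the robot's right (−y), so it fits the description. I'll confirm it in a crop.

Run:
```python
from h import *
p=np.load("top0p.npy");d=np.load("top0.npy");P=cloud("top",d)
a=cv2.resize(p[235:310,170:310],None,fx=5,fy=5,interpolation=cv2.INTER_CUBIC)[...,::-1]
b=cv2.resize(p[145:235,240:420],None,fx=4,fy=4,interpolation=cv2.INTER_CUBIC)[...,::-1][:360,:700]
b=np.clip(b.astype(float)*1.6,0,255).astype(np.uint8)
b=np.pad(b,((0,0),(0,0),(0,0)))[:225] if 0 else b
cv2.imwrite("pics/crop.png",a);cv2.imwrite("pics/press.png",b)
z=P[...,2]; print("table z",np.nanmedian(z[300:330,100:160]),np.nanmedian(z[240:280,330:380]),np.nanmedian(z[140:160,240:280]))
# blobs above table
hsv=cv2.cvtColor(p,cv2.COLOR_RGB2HSV)
m=((z>.012)&(z<.3)).astype(np.uint8)
n,l,s,c=cv2.connectedComponentsWithStats(m)
for i in range(1,n):
    if s[i,4]>60:
        q=P[l==i]; print(s[i],c[i].round(),np.median(q,0).round(3),"zmax",np.percentile(q[:,2],97).round(3))
# former top ridge
for (u0,u1,v0,v1) in((210,245,258,288),(180,212,243,270),(180,212,277,303)):
    sub=P[v0:v1,u0:u1].reshape(-1,3)
    for lo,hi in((.03,.046),(.05,.075)):
        q=sub[(sub[:,2]>lo)&(sub[:,2]<hi)]
        r=cv2.minAreaRect((q[:,:2]*1000).astype(np.float32)); print(u0,lo,len(q),q.mean(0).round(4),r)
# press base
sub=P[175:235,238:420].reshape(-1,3); q=sub[(sub[:,2]>.018)&(sub[:,2]<.032)]
print("bed",len(q),cv2.minAreaRect((q[:,:2]*1000).astype(np.float32)),q.mean(0))
for lo,hi in((.035,.043),(.065,.08),(.14,.165),(.175,.19)):
    sub=P[140:245,238:420].reshape(-1,3);q=sub[(sub[:,2]>lo)&(sub[:,2]<hi)]
    print(lo,len(q),q.min(0).round(3),q.max(0).round(3))
```

```text
table z 0.0008044470988097796 0.000843819296282966 0.0003098955300886441
[ 481  122  159  205 9756] [585. 235.] [ 0.403 -0.822  0.058] zmax 0.179
[318 133  90  29 980] [349. 144.] [ 0.765 -0.109  0.064] zmax 0.104
[ 246  152  168   85 7024] [331. 202.] [ 0.581 -0.075  0.029] zmax 0.186
[443 167  12  60 295] [448. 206.] [ 0.533 -0.45   0.023] zmax 0.029
[ 134  174   76   56 1677] [167. 202.] [0.628 0.471 0.044] zmax 0.064
[163 187  34  34 480] [181. 204.] [0.627 0.407 0.038] zmax 0.044
[186 246  20  19 315] [196. 255.] [0.457 0.358 0.043] zmax 0.062
[   0  253   64  146 6167] [ 25. 316.] [0.334 0.861 0.052] zmax 0.118
[217 264  22  18 295] [228. 272.] [0.396 0.261 0.043] zmax 0.062
[284 278  12  12 112] [290. 284.] [0.344 0.078 0.028] zmax 0.032
[187 280  21  19 318] [197. 289.] [0.354 0.356 0.042] zmax 0.063
[497 313  70  77 750] [533. 353.] [ 0.065 -0.636  0.021] zmax 0.032
[ 288  358   76   42 1750] [326. 378.] [ 0.068 -0.012  0.015] zmax 0.288
[100 378  30  22 438] [117. 389.] [0.1   0.581 0.064] zmax 0.241
210 0.03 152 [0.3961 0.2632 0.0403] ((396.30792236328125, 266.320983886718
[... 412 characters left out ...]
844), (23.648958206176758, 46.9777946472168), 2.890331745147705)
180 0.03 164 [0.3541 0.3585 0.0401] ((354.3157958984375, 361.3822326660156), (46.45712661743164, 54.04255294799805), 79.13729858398438)
180 0.05 121 [0.3543 0.3607 0.0583] ((354.6430969238281, 361.02935791015625), (44.39639663696289, 23.6468448638916), 82.06883239746094)
bed 3761 ((588.8848876953125, -66.4046630859375), (529.4664916992188, 131.90451049804688), 84.9377212524414) [ 0.57838355 -0.04238366  0.02549253]
0.035 344 [ 0.509 -0.308  0.035] [0.755 0.193 0.043]
0.065 410 [ 0.531 -0.307  0.065] [0.774 0.141 0.08 ]
0.14 646 [ 0.457 -0.307  0.14 ] [ 0.703 -0.01   0.165]
0.175 702 [ 0.564 -0.307  0.175] [ 0.641 -0.011  0.19 ]
```

View pics/crop.png

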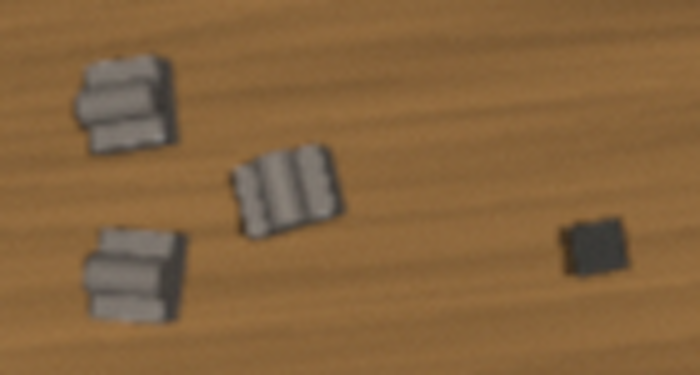

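View pics/press.png

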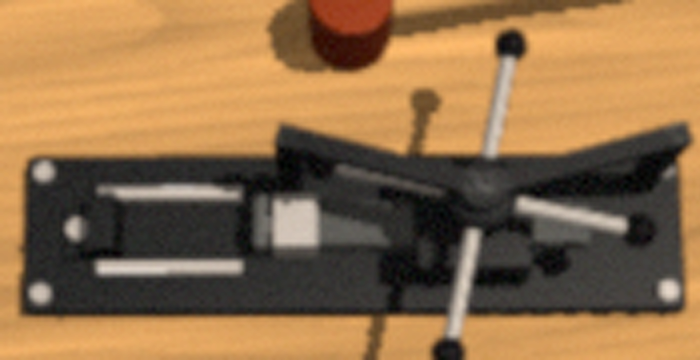

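The crop confirms it: the former at crop (285,190), i.e. top (227,272), is the rightmost of the three. Its footprint measures 44×54 mm and it is 60 mm high. The press crop shows the strips at (95–245, 191) and (95–245, 267), the jaw at (290,222) and the end stop at (100,228).

```bash
cat >> h.py <<'E'
U=np.array([np.cos(np.radians(84.94)),np.sin(np.radians(84.94))]); X=np.array([U[1],-U[0]]); O=np.array([.5911,-.0415])
def w2p(P): q=P[...,:2]-O; return np.stack([q@X,q@U,P[...,2]],-1)
def p2w(x,y): return O+x*X+y*U
def go(pos,yaw):
    s=arm.state(); r=R.from_euler('xyz',s["eef_rot"]); t=R.from_euler('xyz',[np.pi,0,yaw])
    print("shift",(r.inv().apply(np.array(pos)-s["tcp_pos"])*1000).round(1),"turn",(r.inv()*t).as_rotvec().round(3))
E
python3 - <<'E'
from h import *
d=np.load("top0.npy");P=w2p(cloud("top",d)); q=P.reshape(-1,3)
s=q[(q[:,2]>.033)&(q[:,2]<.045)&(q[:,1]>.07)&(q[:,1]<.155)&(abs(q[:,0])<.06)]
for g in(s[s[:,0]<0],s[s[:,0]>0]): print("strip",len(g),g.min(0).round(4),g.max(0).round(4),np.median(g,0).round(4),np.polyfit(g[:,1],g[:,0],1))
s=q[(q[:,2]>.06)&(q[:,2]<.09)&(abs(q[:,0])<.05)&(q[:,1]>-.06)]
print("jaw",[ (g.min(0).round(3),g.max(0).round(3)) for g in (s[s[:,1]<.1],s[s[:,1]>.1])])
s=q[(q[:,2]>.135)&(q[:,2]<.166)&(abs(q[:,0])<.17)&(abs(q[:,1]+.115)<.14)]
a=s[:,:2]-[0,-.115]; r=np.hypot(*a.T); t=np.degrees(np.arctan2(a[:,1],a[:,0]))
for k in range(-180,180,10):
    m=(t>=k)&(t<k+10)&(r>.04); 
    if m.sum()>3: print(k,m.sum(),np.median(t[m]).round(1),r[m].max().round(3))
print(p2w(0,.126))
go([.3963,.266,.14],.2+np.pi/2)
E
```

```text
strip 78 [-0.0346  0.072   0.0333] [-0.0069  0.1545  0.0443] [-0.0307  0.1134  0.0398] [-0.01653861 -0.02852418]
strip 102 [0.024  0.0724 0.033 ] [0.0356 0.1529 0.0448] [0.03   0.114  0.0387] [0.00502587 0.0292001 ]
jaw [(array([-0.022,  0.005,  0.061]), array([0.035, 0.052, 0.089])), (array([-0.049,  0.16 ,  0.06 ]), array([0.047, 0.584, 0.082]))]
-110 128 -104.3 0.129
-100 21 -98.9 0.125
-80 10 -78.1 0.143
-20 102 -13.7 0.128
-10 35 -8.8 0.126
70 38 78.8 0.14
80 50 81.4 0.127
160 124 166.1 0.129
170 31 171.0 0.128
[0.60221306 0.08400896]
shift [-326.1 -250.7   78.1] turn [-2.000e-03  1.000e-03  1.143e+00]
```

```bash
python3 -m pendant '[[[-326,-251,30],[0,0,1.143]],[[-326,-251,30],[0,0,1.143]],[[-326,-251,30],[0,0,1.143]],[[-326,-251,30],[0,0,1.143]],[[-326,-251,30],[0,0,1.143]],[[-326,-251,30],[0,0,1.143]],[[-326,-251,30],[0,0,1.143]],[[-326,-251,78],[0,0,1.143]],[[-326,-251,78],[0,0,1.143]],[[-326,-251,78],[0,0,1.143]]]' 1
python3 - <<'E'
from h import *
p,d=arm.camera("wrist");cv2.imwrite("pics/w1.png",p[...,::-1])
P=cloud("wrist",d).reshape(-1,3)
for lo,hi in((.03,.046),(.05,.075)):
    q=P[(P[:,2]>lo)&(P[:,2]<hi)&(abs(P[:,0]-.396)<.045)&(abs(P[:,1]-.266)<.045)]
    if len(q)>20: print(len(q),cv2.minAreaRect((q[:,:2]*1000).astype(np.float32)))
go([.3963,.266,.027],.2+np.pi/2)
E
```

```text
time: 1.1
tcp_pos: [0.3957, 0.2628, 0.1369]
eef_rot: [-3.136, 0.003, 1.767]
ft_force: [-0.0, 0.9, -0.5]
gripper_width: 0.0927
finger_force: 0.0
2063 ((396.4021301269531, 271.0722351074219), (44.01041030883789, 54.02324295043945), 11.201805114746094)
1820 ((396.2631530761719, 272.0364990234375), (43.892738342285156, 22.035175323486328), 11.438359260559082)
shift [  1.4   1.3 111.7] turn [-0.004  0.001 -0.003]
```

Run:
```python
from h import *
p,d=arm.camera("wrist")
print(arm.state()["tcp_pos"])
K=cal("wrist")
P=cloud("wrist",d).reshape(-1,3)
for lo,hi in((.03,.046),(.05,.075)):
    q=P[(P[:,2]>lo)&(P[:,2]<hi)&(abs(P[:,0]-.396)<.045)&(abs(P[:,1]-.266)<.045)]
    if len(q)>20: print(len(q),cv2.minAreaRect((q[:,:2]*1000).astype(np.float32)))
go([.3963,.266,.027],.2+np.pi/2)
```

```text
[0.39591145 0.26593488 0.1400992 ]
1986 ((396.9554443359375, 270.8573303222656), (43.71564865112305, 53.832984924316406), 11.512555122375488)
1799 ((396.6565856933594, 271.3369140625), (44.02492904663086, 22.68570899963379), 11.176275253295898)
shift [  0.    0.6 113.1] turn [-0.002  0.    -0.001]
```

```bash
python3 -m pendant '[[[2.5,1,40],[0,0,0]],[[2.5,1,80],[0,0,0]],[[2.5,1,100],[0,0,0]],[[2.5,1,113],[0,0,0]],[[2.5,1,113],[0,0,0]],[[2.5,1,113],[0,0,0]],[[2.5,1,113],[0,0,0]],[[2.5,1,113],[0,0,0]],[[2.5,1,113],[0,0,0]],[[2.5,1,113],[0,0,0]]]' 1
python3 -m pendant '[[[0,0,0],[0,0,0]],[[0,0,0],[0,0,0]],[[0,0,0],[0,0,0]],[[0,0,0],[0,0,0]],[[0,0,0],[0,0,0]],[[0,0,0],[0,0,0]],[[0,0,0],[0,0,0]],[[0,0,0],[0,0,0]],[[0,0,-10],[0,0,0]],[[0,0,-30],[0,0,0]]]' 0
python3 - <<'E'
from h import *
n=p2w(0,.126); go([n[0],n[1],.15],np.pi/2-.0883)
E
```

```text
time: 2.2
tcp_pos: [0.3972, 0.2692, 0.0282]
eef_rot: [3.141, -0.0, 1.771]
ft_force: [-1.0, -0.6, -0.6]
gripper_width: 0.0929
finger_force: 0.0
time: 3.2
tcp_pos: [0.3948, 0.2679, 0.0562]
eef_rot: [-3.137, 0.001, 1.771]
ft_force: [0.1, -0.4, -5.4]
gripper_width: 0.0438
finger_force: 30.0
shift [-221.6  166.3  -94.3] turn [-0.005  0.002  0.288]
```

```bash
python3 -m pendant '[[[0,0,-50],[0,0,0]],[[-33,25,-92],[0,0,0.1]],[[-221,166,-92],[0,0,0.288]],[[-221,166,-92],[0,0,0.288]],[[-221,166,-92],[0,0,0.288]],[[-221,166,-92],[0,0,0.288]],[[-221,166,-92],[0,0,0.288]],[[-221,166,-92],[0,0,0.288]],[[-221,166,-92],[0,0,0.288]],[[-221,166,-92],[0,0,0.288]]]'
python3 - <<'E'
from h import *
for i in range(3): p,d=arm.camera("wrist")
cv2.imwrite("pics/w2.png",p[...,::-1]); s=arm.state(); print(s["tcp_pos"],s["gripper_width"])
P=w2p(cloud("wrist",d)).reshape(-1,3)
# strips, held former, stop
s=P[(P[:,2]>.034)&(P[:,2]<.044)&(P[:,1]>.07)&(P[:,1]<.155)&(abs(P[:,0])<.05)]
for g in(s[s[:,0]<0],s[s[:,0]>0]):
    if len(g)>9: print("strip",len(g),np.percentile(g,[2,50,98],axis=0).round(4).tolist())
s=P[(P[:,2]>.06)&(P[:,2]<.09)&(abs(P[:,0])<.03)]
for g in(s[s[:,1]<.1],s[s[:,1]>.1]):
    if len(g)>9: print("jaw/stop",len(g),np.percentile(g,[2,50,98],axis=0).round(4).tolist())
b=P[(abs(P[:,2]-.025)<.005)&(abs(P[:,0])<.1)]; 
print("bed",len(b),np.percentile(b,[1,99],axis=0).round(4).tolist())
d=np.load("top0.npy");n=p2w(0,.126); go([n[0],n[1],.06],np.pi/2-.0883)
E
```

```text
time: 4.2
tcp_pos: [0.6025, 0.086, 0.1493]
eef_rot: [-3.14, -0.0, 1.483]
ft_force: [0.2, 0.5, -3.7]
gripper_width: 0.0438
finger_force: 30.0
[0.60269039 0.08645605 0.14974137] 0.043810141478521254
strip 340 [[-0.0347, 0.13, 0.0374], [-0.0301, 0.1441, 0.0389], [-0.025, 0.1545, 0.0403]]
strip 356 [[0.0251, 0.13, 0.0355], [0.0301, 0.1433, 0.039], [0.0348, 0.1546, 0.0404]]
jaw/stop 2083 [[-0.0208, 0.1641, 0.0665], [0.0002, 0.1751, 0.0749], [0.0211, 0.1853, 0.0764]]
bed 20881 [[-0.0635, -0.0752, 0.0224], [0.0635, 0.2414, 0.0269]]
shift [-2.5 -0.2 89.7] turn [-0.    -0.     0.002]
```

View pics/w2.png

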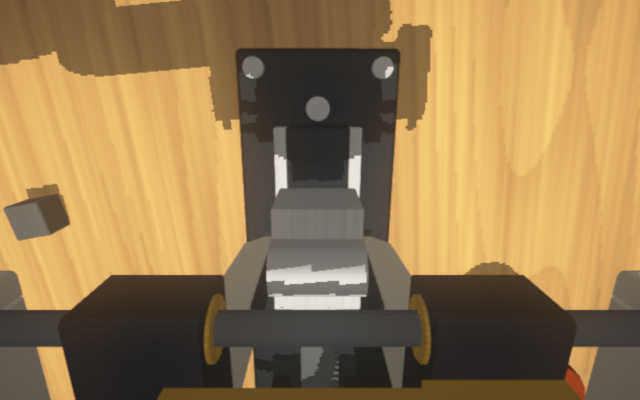

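The wrist view shows the former held, at (317,240), squarely over the strips at (281,165) and (354,165), with the end stop beyond at (317,155). I can lower it.

```bash
python3 -m pendant '[[[-2,0,40],[0,0,0]],[[-2,0,70],[0,0,0]],[[-2,0,80],[0,0,0]],[[-2,0,86],[0,0,0]],[[-2,0,90],[0,0,0]],[[-2,0,93],[0,0,0]],[[-2,0,95],[0,0,0]],[[-2,0,96.5],[0,0,0]],[[-2,0,97],[0,0,0]],[[-2,0,97],[0,0,0]]]'
```

```text
time: 5.35
tcp_pos: [0.6034, 0.0834, 0.0529]
eef_rot: [3.141, -0.0, 1.483]
ft_force: [-0.9, 0.0, -4.5]
gripper_width: 0.044
finger_force: 30.0
```

```bash
python3 -m pendant '[[[0,0,0.3],[0,0,0]],[[0,0,0.6],[0,0,0]],[[0,0,0.8],[0,0,0]],[[0,0,1],[0,0,0]],[[0,0,1],[0,0,0]],[[0,0,1],[0,0,0]],[[0,0,1],[0,0,0]],[[0,0,1],[0,0,0]],[[0,0,1],[0,0,0]],[[0,0,1],[0,0,0]]]'
```

```text
time: 6.35
tcp_pos: [0.6035, 0.0834, 0.0526]
eef_rot: [3.141, 0.0, 1.483]
ft_force: [-4.1, -0.9, 5.8]
gripper_width: 0.0438
finger_force: 30.0
```

```bash
python3 -m pendant '[[[0,0,-0.5],[0,0,0]],[[0,0,-0.5],[0,0,0]],[[0,0,-0.5],[0,0,0]],[[0,0,-0.5],[0,0,0]],[[0,0,-20],[0,0,0]],[[0,0,-60],[0,0,0]],[[0,0,-110],[0,0,0]],[[0,0,-160],[0,0,0]],[[0,0,-160],[0,0,0]],[[0,0,-160],[0,0,0]]]' 0.85
cat > look.py <<'E'
from h import *
import sys
def look(n):
    p,d=arm.camera("top"); np.save("t.npy",d); cv2.imwrite(f"pics/{n}.png",p[...,::-1])
    q=w2p(cloud("top",d)).reshape(-1,3)
    s=q[(abs(q[:,2]-.065)<.006)&(abs(q[:,0])<.021)&(q[:,1]>0)&(q[:,1]<.09)]
    if len(s): print("jaw y",len(s),np.percentile(s[:,1],[2,98]).round(4))
    for lo,hi in((.06,.07),(.075,.09)):
        s=q[(q[:,2]>lo)&(q[:,2]<hi)&(abs(q[:,0])<.03)&(q[:,1]>.085)&(q[:,1]<.2)]
        if len(s)>5: print("former",lo,len(s),s.min(0).round(4),s.max(0).round(4),cv2.minAreaRect((s[:,:2]*1000).astype(np.float32)))
    s=q[(q[:,2]>.135)&(q[:,2]<.166)&(abs(q[:,0])<.17)&(abs(q[:,1]+.115)<.14)]
    a=s[:,:2]-[0,-.115]; r=np.hypot(*a.T); t=np.degrees(np.arctan2(a[:,1],a[:,0])); m=(r>.108)&(r<.131)
    ph=np.degrees(np.angle(np.exp(4j*np.radians(t[m])).mean()))/4%90; print("spoke phase mod 90:",ph.round(1),m.sum(),np.sort(t[m])[::12].round(0))
def ins(th,gap=8,z=.132):
    t=np.radians(th); e=np.array([np.cos(t),np.sin(t)]);f=np.array([np.sin(t),-np.cos(t)])
    p=np.array([0,-.115])+.085*e-(.0135+gap/1000)*f; w=p2w(*p); yaw=np.radians(th-95.06)
    print("ins",th); go([w[0],w[1],z],yaw)
E
python3 - <<'E'
from look import *
look("t2"); ins(167); ins(167,z=.215)
for n in("wrist",): print(cal(n)[1]-arm.state()["tcp_pos"])
E
```

```text
time: 7.35
tcp_pos: [0.6047, 0.0835, 0.2139]
eef_rot: [3.137, -0.001, 1.483]
ft_force: [0.6, 0.3, -1.0]
gripper_width: 0.0791
finger_force: 0.0
jaw y 108 [0.0053 0.0521]
spoke phase mod 90: 77.7 190 [-108. -106. -104. -102.  -98.  -16.  -13.  -10.   -7.   80.   82.  162.
  165.  166.  168.  171.]
ins 167
shift [-242.3  -89.    79.5] turn [ 0.    -0.     0.227]
ins 167
shift [-242.3  -88.9   -3.5] turn [ 0.    -0.     0.227]
[0.00669488 0.07653632 0.1658648 ]
```

```bash
python3 -m pendant '[[[-40,-15,-10],[0,0,0.04]],[[-85,-31,-12],[0,0,0.1]],[[-130,-48,-12],[0,0,0.15]],[[-175,-64,-10],[0,0,0.2]],[[-220,-81,-8],[0,0,0.227]],[[-242,-89,-5],[0,0,0.227]],[[-242,-89,-5],[0,0,0.227]],[[-242,-89,-5],[0,0,0.227]],[[-242,-89,-5],[0,0,0.227]],[[-242,-89,-5],[0,0,0.227]]]' 0
python3 - <<'E'
from look import *
p,d=arm.camera("top");p,d=arm.camera("wrist");look("t3"); ins(167);ins(168)
q=w2p(cloud("wrist",d)).reshape(-1,3)
s=q[(q[:,2]>.135)&(q[:,2]<.166)&(q[:,0]<0)]; a=s[:,:2]-[0,-.115]; r=np.hypot(*a.T);t=np.degrees(np.arctan2(a[:,1],a[:,0]));m=(r>.05)&(r<.135)&(t>120)
print(m.sum(),np.percentile(t[m],[5,50,95]) if m.sum() else 0)
s=q[(abs(q[:,2]-.085)<.004)&(abs(q[:,0])<.03)&(q[:,1]>.08)&(q[:,1]<.16)]; print(len(s),s.min(0),s.max(0)) if len(s) else 0
E
```

```text
time: 8.4
tcp_pos: [0.4937, -0.1487, 0.2161]
eef_rot: [-3.141, -0.0, 1.257]
ft_force: [-0.1, -0.3, 0.3]
gripper_width: 0.0037
finger_force: 0.0
jaw y 118 [0.0053 0.0521]
former 0.06 158 [-0.0223  0.0956  0.061 ] [0.0228 0.18   0.0699] ((0.3218231201171875, 137.89096069335938), (44.73664474487305, 84.57881927490234), 0.5162724852561951)
former 0.075 163 [-0.0215  0.1106  0.075 ] [0.0218 0.182  0.0896] ((0.15967941284179688, 146.2108612060547), (42.825592041015625, 71.41424560546875), 0.8818038105964661)
spoke phase mod 90: 77.4 64 [-17.  79.  81.  84. 164. 166.]
ins 167
shift [-1.1  0.1 84.6] turn [-0.    -0.     0.002]
ins 168
shift [-2.6  0.5 84.6] turn [-0.    -0.    -0.016]
2541 [160.72054275 164.86544776 169.70126359]
```

View pics/t3.png

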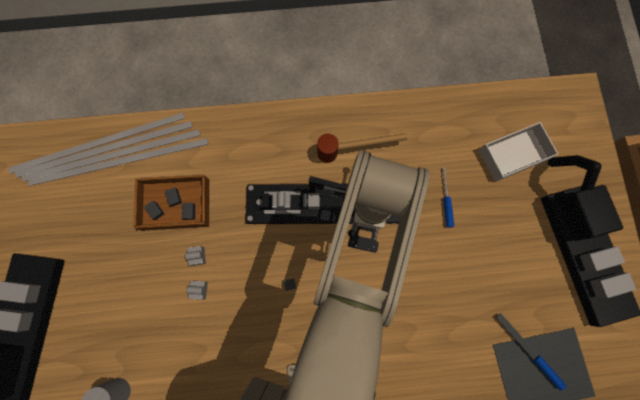

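The former sits between the strips at (283,200), square to the press and clear of both jaw and stop. Next I lower the closed fingers behind the −x spoke.

```bash
python3 -m pendant '[[[-1,0,35],[0,0,0]],[[-1,0,65],[0,0,0]],[[-1,0,84],[0,0,0]],[[-1,0,84],[0,0,0]],[[-1,0,84],[0,0,0]],[[-1,0,84],[0,0,0]],[[1,0,84],[0,0,0]],[[3,0,84],[0,0,0]],[[5,0,84],[0,0,0]],[[6,0,84],[0,0,0]]]'
python3 - <<'E'
from h import *
for n in(.05,.06):
  for k in range(1,11):
    f=n*k;print(n,round(14-14*np.cos(f)+85*np.sin(f),1),round(85-14*np.sin(f)-85*np.cos(f),1),round(f,2))
E
```

```text
time: 9.55
tcp_pos: [0.4954, -0.1439, 0.1329]
eef_rot: [3.141, -0.0, 1.256]
ft_force: [0.2, -0.6, 1.7]
gripper_width: 0.0006
finger_force: 0.0
0.05 4.3 -0.6 0.05
0.05 8.6 -1.0 0.1
0.05 12.9 -1.1 0.15
0.05 17.2 -1.1 0.2
0.05 21.5 -0.8 0.25
0.05 25.7 -0.3 0.3
0.05 30.0 0.4 0.35
0.05 34.2 1.3 0.4
0.05 38.4 2.4 0.45
0.05 42.5 3.7 0.5
0.06 5.1 -0.7 0.06
0.06 10.3 -1.1 0.12
0.06 15.4 -1.1 0.18
0.06 20.6 -0.9 0.24
0.06 25.7 -0.3 0.3
0.06 30.8 0.5 0.36
0.06 35.9 1.7 0.42
0.06 40.8 3.1 0.48
0.06 45.7 4.9 0.54
0.06 50.4 6.9 0.6
```

```bash
python3 -m pendant '[[[4.3,-0.6,0],[0,0,0.05]],[[8.6,-1,0],[0,0,0.1]],[[12.9,-1.1,0],[0,0,0.15]],[[17.2,-1.1,0],[0,0,0.2]],[[21.5,-0.8,0],[0,0,0.25]],[[25.7,-0.3,0],[0,0,0.3]],[[30,0.4,0],[0,0,0.35]],[[34.2,1.3,0],[0,0,0.4]],[[38.4,2.4,0],[0,0,0.45]],[[42.5,3.7,0],[0,0,0.5]]]'
python3 - <<'E'
from look import *
look("t4")
E
```

```text
time: 10.55
tcp_pos: [0.5109, -0.1049, 0.1323]
eef_rot: [-3.14, 0.002, 0.754]
ft_force: [-4.6, -1.2, 2.1]
gripper_width: 0.0003
finger_force: 2.2
jaw y 115 [0.0147 0.0615]
former 0.06 150 [-0.0225  0.0958  0.0601] [0.023  0.1803 0.07  ] ((0.8288784027099609, 138.2708740234375), (44.56616973876953, 85.47844696044922), 1.8157148361206055)
former 0.075 165 [-0.0222  0.1106  0.075 ] [0.0221 0.1822 0.0897] ((-0.1323375701904297, 145.97535705566406), (42.91823196411133, 71.9749984741211), 1.8220974206924438)
spoke phase mod 90: 50.2 145 [-136. -133. -131. -129. -126.  -43.  -41.  -39.  -35.   54.  139.  142.
  146.]
```

```bash
python3 -m pendant '[[[5.1,-0.7,0],[0,0,0.06]],[[10.3,-1.1,0],[0,0,0.12]],[[15.4,-1.1,0],[0,0,0.18]],[[20.6,-0.9,0],[0,0,0.24]],[[25.7,-0.3,0],[0,0,0.3]],[[30.8,0.5,0],[0,0,0.36]],[[35.9,1.7,0],[0,0,0.42]],[[40.8,3.1,0],[0,0,0.48]],[[45.7,4.9,0],[0,0,0.54]],[[50.4,6.9,0],[0,0,0.6]]]'
python3 -m pendant '[[[-6,0,0],[0,0,0]],[[-8,0,0],[0,0,0]],[[-8,0,-30],[0,0,0]],[[-8,0,-75],[0,0,0]],[[-8,0,-83],[0,0,0]],[[-8,0,-83],[0,0,0]],[[-8,0,-83],[0,0,0]],[[-8,0,-83],[0,0,0]],[[-8,0,-83],[0,0,0]],[[-8,0,-83],[0,0,0]]]'
python3 - <<'E'
from look import *
look("t5")
for a in (194,196,198): ins(a,8,.215)
E
```

```text
time: 11.6
tcp_pos: [0.5522, -0.0745, 0.132]
eef_rot: [-3.14, 0.003, 0.155]
ft_force: [-5.7, 2.1, 1.2]
gripper_width: 0.0007
finger_force: 2.3
time: 12.6
tcp_pos: [0.5448, -0.0764, 0.2144]
eef_rot: [-3.141, 0.002, 0.156]
ft_force: [-0.2, -1.2, -0.2]
gripper_width: 0.0006
finger_force: 0.0
jaw y 26 [0.0676 0.074 ]
former 0.06 149 [-0.0224  0.0955  0.0601] [0.0223 0.1799 0.07  ] ((0.6149787902832031, 137.93907165527344), (44.06922149658203, 85.18597412109375), 1.7581565380096436)
former 0.075 162 [-0.0221  0.1106  0.0751] [0.022  0.1821 0.0898] ((0.07970237731933594, 146.2552947998047), (42.8434944152832, 71.50623321533203), 1.799921989440918)
spoke phase mod 90: 13.2 44 [-164.  -81.  -79.  103.]
ins 194
shift [-61.8 105.7  -0.3] turn [-2.000e-03  1.000e-03 -1.571e+00]
ins 196
shift [-61.  108.7  -0.3] turn [-2.000e-03  1.000e-03 -1.606e+00]
ins 198
shift [-60.1 111.6  -0.3] turn [-2.000e-03  1.000e-03 -1.641e+00]
```

```bash
python3 -m pendant '[[[-10,16,0],[0,0,-0.15]],[[-20,32,0],[0,0,-0.3]],[[-30,50,0],[0,0,-0.45]],[[-40,70,0],[0,0,-0.6]],[[-50,90,0],[0,0,-0.75]],[[-61,107,0],[0,0,-0.9]],[[-61,107,0],[0,0,-1.05]],[[-61,107,0],[0,0,-1.2]],[[-61,107,0],[0,0,-1.35]],[[-61,107,0],[0,0,-1.5]]]'
python3 - <<'E'
from look import *
ins(195)
p,d=arm.camera("wrist")
q=w2p(cloud("wrist",d)).reshape(-1,3)
s=q[(q[:,2]>.135)&(q[:,2]<.166)&(q[:,0]<0)]; a=s[:,:2]-[0,-.115]; r=np.hypot(*a.T);t=np.degrees(np.arctan2(a[:,1],a[:,0]))%360;m=(r>.05)&(r<.135)&(t>150)&(t<230)
print(m.sum(),np.percentile(t[m],[5,50,95]) if m.sum() else 0)
ins(195)
E
```

```text
time: 13.65
tcp_pos: [0.5016, -0.1918, 0.2153]
eef_rot: [-3.141, -0.0, 1.662]
ft_force: [-0.6, 0.1, -0.2]
gripper_width: 0.0007
finger_force: 0.0
ins 195
shift [-0.1 -0.6 83.3] turn [-0.    -0.    -0.082]
2519 [187.69686789 191.99723718 196.76358139]
ins 195
shift [-0.1 -0.6 83.3] turn [-0.    -0.    -0.073]
```

```bash
python3 -m pendant '[[[0,0,30],[0,0,-0.073]],[[0,0,65],[0,0,-0.073]],[[0,0,83],[0,0,-0.073]],[[0,0,83],[0,0,-0.073]],[[0,0,83],[0,0,-0.073]],[[0,0,83],[0,0,-0.073]],[[2,0,83],[0,0,-0.073]],[[4,0,83],[0,0,-0.065]],[[7,0,83],[0,0,-0.05]],[[9,0,83],[0,0,-0.05]]]'
python3 -m pendant '[[[5.1,-0.7,0],[0,0,0.06]],[[10.3,-1.1,0],[0,0,0.12]],[[15.4,-1.1,0],[0,0,0.18]],[[20.6,-0.9,0],[0,0,0.24]],[[25.7,-0.3,0],[0,0,0.3]],[[30.8,0.5,0],[0,0,0.36]],[[35.9,1.7,0],[0,0,0.42]],[[40.8,3.1,0],[0,0,0.48]],[[45.7,4.9,0],[0,0,0.54]],[[50.4,6.9,0],[0,0,0.6]]]'
python3 - <<'E'
from look import *
look("t6"); s=arm.state(); q=w2p(s["tcp_pos"])-[0,-.115,0];print(np.hypot(*q[:2]),np.degrees(np.arctan2(q[1],q[0]))%360, s["ft_force"])
E
```

```text
time: 14.7
tcp_pos: [0.5011, -0.1825, 0.1329]
eef_rot: [3.141, 0.0, 1.705]
ft_force: [-0.6, 0.1, 1.1]
gripper_width: 0.0006
finger_force: 0.0
time: 15.7
tcp_pos: [0.5, -0.1321, 0.1325]
eef_rot: [-3.14, 0.002, 1.103]
ft_force: [-6.2, -2.2, 2.4]
gripper_width: 0.0004
finger_force: 2.3
jaw y 140 [0.0396 0.0864]
former 0.06 162 [-0.0223  0.0862  0.0601] [0.0232 0.1801 0.07  ] ((0.6540851593017578, 133.26669311523438), (45.193416595458984, 93.97894287109375), 0.4980098009109497)
former 0.075 166 [-0.022   0.1107  0.0751] [0.0224 0.1823 0.0889] ((-0.6569328308105469, 145.95616149902344), (43.16625213623047, 72.1830825805664), 2.3368172645568848)
spoke phase mod 90: 70.8 81 [-25. -22. -19. -17.  66. 160. 164.]
0.08430701317327098 168.03200783189516 [-3.61028694 -0.99604679  0.04996327]
```

```bash
python3 -m pendant '[[[4.3,-0.6,0],[0,0,0.05]],[[8.6,-1,0],[0,0,0.1]],[[12.9,-1.1,0],[0,0,0.15]],[[17.2,-1.1,0],[0,0,0.2]],[[21.5,-0.8,0],[0,0,0.25]],[[25.7,-0.3,0],[0,0,0.3]],[[30,0.4,0],[0,0,0.35]],[[34.2,1.3,0],[0,0,0.4]],[[38.4,2.4,0],[0,0,0.45]],[[42.5,3.7,0],[0,0,0.5]]]'
python3 -m pendant '[[[3,-0.5,0],[0,0,0.035]],[[6,-0.8,0],[0,0,0.07]],[[9,-1,0],[0,0,0.105]],[[12,-1.1,0],[0,0,0.14]],[[15,-1.1,0],[0,0,0.175]],[[18,-1,0],[0,0,0.21]],[[21,-0.8,0],[0,0,0.245]],[[24,-0.5,0],[0,0,0.28]],[[27,-0.1,0],[0,0,0.315]],[[30,0.4,0],[0,0,0.35]]]'
python3 - <<'E'
from look import *
look("t7"); s=arm.state(); q=w2p(s["tcp_pos"])-[0,-.115,0];print(np.hypot(*q[:2]),np.degrees(np.arctan2(q[1],q[0]))%360, s["ft_force"])
E
```

```text
time: 16.75
tcp_pos: [0.5221, -0.0952, 0.1322]
eef_rot: [-3.14, 0.002, 0.605]
ft_force: [-6.6, 0.3, 3.0]
gripper_width: 0.0006
finger_force: 2.7
time: 17.75
tcp_pos: [0.5468, -0.0781, 0.1321]
eef_rot: [-3.14, 0.003, 0.256]
ft_force: [-7.4, 2.6, 3.7]
gripper_width: 0.0001
finger_force: 3.1
jaw y 77 [0.0584 0.0895]
former 0.06 178 [-0.0224  0.0862  0.0601] [0.0227 0.1801 0.0699] ((0.6961631774902344, 133.36764526367188), (44.56482696533203, 94.48674774169922), 1.3812856674194336)
former 0.075 164 [-0.0215  0.1013  0.075 ] [0.0221 0.182  0.0893] ((0.010065078735351562, 141.5494842529297), (43.40239334106445, 80.27611541748047), 1.1616673469543457)
spoke phase mod 90: 19.4 87 [-166. -164. -162. -160. -157.  -67.  108.  113.]
0.08507774193980377 118.38610353067898 [-6.24201007  1.79521716  1.65721061]
```

```bash
python3 -m pendant '[[[-6,0,0],[0,0,0]],[[-8,0,0],[0,0,0]],[[-8,0,-30],[0,0,0]],[[-8,0,-75],[0,0,0]],[[-8,0,-83],[0,0,0]],[[-8,0,-83],[0,0,-0.15]],[[-8,0,-83],[0,0,-0.3]],[[-8,0,-83],[0,0,-0.45]],[[-8,0,-83],[0,0,-0.6]],[[-8,0,-83],[0,0,-0.6]]]'
python3 - <<'E'
from look import *
look("t8")
ins(200,8,.215)
E
```

```text
time: 18.8
tcp_pos: [0.5405, -0.081, 0.2156]
eef_rot: [3.141, -0.0, 0.859]
ft_force: [0.5, -0.8, 0.7]
gripper_width: 0.0006
finger_force: 0.0
jaw y 78 [0.0584 0.0895]
former 0.06 175 [-0.0232  0.0864  0.06  ] [0.0231 0.1793 0.07  ] ((1.0665054321289062, 132.86331176757812), (45.41147232055664, 93.98943328857422), 1.9043211936950684)
former 0.075 171 [-0.0219  0.0857  0.0751] [0.022  0.1818 0.0898] ((0.026592254638671875, 134.1816864013672), (43.19313049316406, 95.54022216796875), 2.0820748805999756)
spoke phase mod 90: 22.1 35 [-162. -157.  105.]
ins 200
shift [-112.4   50.3    0.6] turn [ 0.     0.    -0.979]
```

```bash
python3 -m pendant '[[[-20,9,0],[0,0,-0.14]],[[-50,22,0],[0,0,-0.28]],[[-80,36,0],[0,0,-0.42]],[[-112,50,0],[0,0,-0.56]],[[-112,50,0],[0,0,-0.7]],[[-112,50,0],[0,0,-0.84]],[[-112,50,0],[0,0,-0.98]],[[-112,50,0],[0,0,-0.98]],[[-112,50,0],[0,0,-0.98]],[[-112,50,0],[0,0,-0.98]]]'
python3 - <<'E'
from look import *
ins(200)
p,d=arm.camera("wrist")
q=w2p(cloud("wrist",d)).reshape(-1,3)
s=q[(q[:,2]>.135)&(q[:,2]<.166)&(q[:,0]<0)]; a=s[:,:2]-[0,-.115]; r=np.hypot(*a.T);t=np.degrees(np.arctan2(a[:,1],a[:,0]))%360;m=(r>.05)&(r<.135)&(t>150)&(t<230)
print(m.sum(),np.percentile(t[m],[5,50,95]) if m.sum() else 0)
E
```

```text
time: 19.85
tcp_pos: [0.5049, -0.1981, 0.2156]
eef_rot: [3.141, 0.0, 1.831]
ft_force: [0.2, 0.2, -0.2]
gripper_width: 0.0004
finger_force: 0.0
ins 200
shift [-0.4 -0.7 83.6] turn [ 0.  0. -0.]
2508 [192.2162007  196.48826721 201.16122439]
```

```bash
python3 -m pendant '[[[0,0,30],[0,0,0]],[[0,0,65],[0,0,0]],[[0,0,83],[0,0,0]],[[0,0,83],[0,0,0]],[[0,0,83],[0,0,0]],[[0,0,83],[0,0,0]],[[2,0,83],[0,0,0]],[[4,0,83],[0,0,0]],[[7,0,83],[0,0,0.03]],[[9,0,83],[0,0,0.03]]]'
python3 -m pendant '[[[2,-0.3,0],[0,0,0.02]],[[4,-0.5,0],[0,0,0.05]],[[6,-0.8,0],[0,0,0.07]],[[8,-0.9,0],[0,0,0.09]],[[10,-1,0],[0,0,0.12]],[[12,-1.1,0],[0,0,0.14]],[[14,-1.1,0],[0,0,0.16]],[[16,-1.1,0],[0,0,0.185]],[[18,-1,0],[0,0,0.21]],[[20,-0.9,0],[0,0,0.235]]]'
python3 - <<'E'
from look import *
look("t9"); s=arm.state(); q=w2p(s["tcp_pos"])-[0,-.115,0];print(np.hypot(*q[:2]),np.degrees(np.arctan2(q[1],q[0]))%360, s["ft_force"])
E
```

```text
time: 20.9
tcp_pos: [0.5028, -0.1893, 0.1332]
eef_rot: [3.141, 0.001, 1.805]
ft_force: [-0.7, 0.3, -0.0]
gripper_width: 0.0004
finger_force: 0.0
time: 21.9
tcp_pos: [0.4969, -0.174, 0.1333]
eef_rot: [3.141, 0.007, 1.568]
ft_force: [-0.8, -19.6, -3.3]
gripper_width: 0.0006
finger_force: 9.6
jaw y 70 [0.0614 0.0895]
former 0.06 168 [-0.0233  0.0864  0.0604] [0.0227 0.183  0.0699] ((0.8578567504882812, 134.2454833984375), (45.645294189453125, 97.06119537353516), 2.276726484298706)
former 0.075 169 [-0.022   0.0888  0.075 ] [0.0221 0.1821 0.0888] ((0.04592323303222656, 135.45838928222656), (44.04899597167969, 93.05992126464844), 0.3422160744667053)
spoke phase mod 90: 9.5 114 [-176.    5.    8.   10.   13.   94.   97.  100.  102.  103.]
0.08598019373155774 197.01541723865955 [ -1.46182493 -17.52830982  -2.83292631]
```

It went stiff at about 19 N, just under the limit and above the 9–13 N asked for, so I stop pushing and withdraw.

```bash
python3 -m pendant '[[[-4,0,0],[0,0,0]],[[-10,0,0],[0,0,0]],[[-16,0,0],[0,0,0]],[[-16,0,0],[0,0,0]],[[-16,0,-40],[0,0,0]],[[-16,-20,-85],[0,0,0]],[[-16,-60,-100],[0,0,0]],[[-16,-105,-100],[0,0,0]],[[-16,-150,-100],[0,0,0]],[[-16,-150,-100],[0,0,0]]]'
python3 - <<'E'
from look import *
look("t10"); p,d=arm.camera("top"); d=np.load("t.npy")
q=w2p(cloud("top",d)).reshape(-1,3); q=q[abs(q[:,0])<.015]
for lo,hi in((.06,.068),(.068,.0735),(.076,.09)):
    s=q[(q[:,2]>lo)&(q[:,2]<hi)&(q[:,1]>.02)&(q[:,1]<.2)]; print(lo,np.histogram(s[:,1],np.arange(.03,.2,.005))[0])
cv2.imwrite("pics/fin.png",cv2.resize(p[145:235,240:420],None,fx=4,fy=4,interpolation=cv2.INTER_CUBIC)[...,::-1])
print(arm.state()["ft_force"])
E
```

```text
time: 22.95
tcp_pos: [0.3433, -0.1853, 0.2324]
eef_rot: [-3.141, 0.0, 1.569]
ft_force: [0.6, -0.5, -0.7]
gripper_width: 0.0006
finger_force: 0.0
jaw y 92 [0.0582 0.0896]
former 0.06 165 [-0.0232  0.0864  0.0602] [0.0226 0.1803 0.07  ] ((-0.31450653076171875, 133.31246948242188), (45.843746185302734, 93.89339447021484), 0.021219611167907715)
former 0.075 177 [-0.0222  0.0983  0.0751] [0.0227 0.1821 0.0899] ((0.2894878387451172, 140.2783966064453), (83.8714370727539, 44.80740737915039), 89.37495422363281)
spoke phase mod 90: 15.9 164 [-170. -167. -165. -162. -159.  -78.   14.   17.   20.   22.  104.  106.
  108.  110.]
0.06 [ 0  0  0  0  0  4  4  2  3  1  3  4  0  2  2 10 13  7  7  0  0  0  0  8
  8 15  0  0  0  0  0  0  0]
0.068 [ 0  0  0  0  0  6 16  5 16 15  9 12  0  7 15  1  6  2  2  0  0  0  0  0
  3  1  7  4  3  2  2  0  0]
0.076 [ 0  0  0  0  0  0  0  0  0  0  0  0  0  0  0  0  0  0  9 20 19 11 16  0
  0  1  4  3  6 10  3  0  0]
[ 0.32777703 -0.00195768 -0.3145359 ]
```

View pics/fin.png

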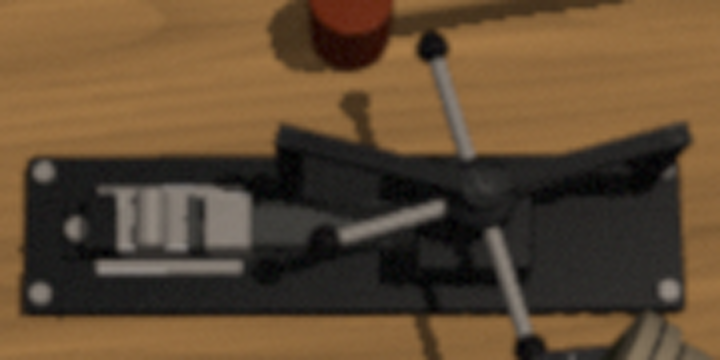

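The picture shows the former between jaw (225,220) and stop (100,228), square to the press. The spoke sprang back about 6° on release, so I'll feel it again gently to check the grip.

Run:
```python
from look import *
look("t11"); ins(197,10,.215)
p,d=arm.camera("side"); q=w2p(cloud("side",d)).reshape(-1,3)
q=q[abs(q[:,0])<.018]
for lo,hi in((.059,.067),(.067,.072),(.0725,.078),(.08,.09)):
    s=q[(q[:,2]>lo)&(q[:,2]<hi)&(q[:,1]>.02)&(q[:,1]<.2)]; print(lo,np.histogram(s[:,1],np.arange(.04,.2,.004))[0])
```

```text
jaw y 86 [0.0583 0.0894]
former 0.06 167 [-0.0222  0.0863  0.06  ] [0.0231 0.1825 0.0699] ((0.5089244842529297, 134.42929077148438), (45.234153747558594, 96.16960906982422), 0.17306233942508698)
former 0.075 161 [-0.0217  0.1046  0.075 ] [0.023  0.1818 0.0895] ((0.6706962585449219, 143.1689910888672), (44.65652084350586, 77.2370376586914), 0.1133921816945076)
spoke phase mod 90: 15.8 161 [-170. -167. -165. -163.  -80.   10.   14.   18.   20.  102.  104.  107.
  109.  111.]
ins 197
shift [-10.5 155.3  18.1] turn [ 0.001  0.    -0.209]
0.059 [ 0  0  0  0  3 25  2  0  0  1  0  0  0  0  0  4  1  0  0  5  7  8  0  0
  0  0  0  0  0  0  0  0  1  0  0  0  0  0  0]
0.067 [ 0  0  0  0  0 11 10  9  8 10  6  5  4  5  2  2  5  4  0  0  2 11  4  0
  0  0  0  0  0  0  0  1  0  0  0  0  0  0  0]
0.0725 [ 0  0  0  0  0  0  0  0  0  0  0  0  0  0  0  0  0  0  0  0  0 12  6  0
  0  0  0  0  0  0  0  1  1  0  0  0  0  0  0]
0.08 [0 0 0 0 0 0 0 0 0 0 0 0 0 0 0 0 0 0 0 0 0 1 9 6 5 1 0 0 0 0 0 0 0 0 0 0 0
 0 0]
```

```bash
python3 -m pendant '[[[-10,40,0],[0,0,-0.05]],[[-10,80,0],[0,0,-0.1]],[[-10,120,0],[0,0,-0.2]],[[-10,155,10],[0,0,-0.209]],[[-10,155,18],[0,0,-0.209]],[[-10,155,18],[0,0,-0.209]],[[-10,155,50],[0,0,-0.209]],[[-10,155,85],[0,0,-0.209]],[[-10,155,101],[0,0,-0.209]],[[-10,155,101],[0,0,-0.209]]]'
python3 -m pendant '[[[0,0,0],[0,0,0]],[[1,0,0],[0,0,0]],[[2,0,0],[0,0,0]],[[3,0,0],[0,0,0]],[[4,0,0],[0,0,0]],[[5,0,0],[0,0,0]],[[6,0,0],[0,0,0]],[[7,0,0],[0,0,0]],[[7,0,0],[0,0,0]],[[7,0,0],[0,0,0]]]'
```

```text
time: 24.15
tcp_pos: [0.4997, -0.1953, 0.1289]
eef_rot: [-3.137, -0.003, 1.779]
ft_force: [-0.3, -0.1, -0.2]
gripper_width: 0.0004
finger_force: 0.0
time: 25.15
tcp_pos: [0.5005, -0.1894, 0.1316]
eef_rot: [-3.142, 0.0, 1.78]
ft_force: [-0.8, -0.2, -0.1]
gripper_width: 0.0005
finger_force: 0.0
```

```bash
python3 -m pendant '[[[0.5,0,0],[0,0,0]],[[1,0,0],[0,0,0.01]],[[1.5,0,0],[0,0,0.01]],[[2,0,0],[0,0,0.02]],[[2.5,0,0],[0,0,0.02]],[[3,0,0],[0,0,0.03]],[[3.5,0,0],[0,0,0.03]],[[4,0,0],[0,0,0.03]],[[4,0,0],[0,0,0.03]],[[4,0,0],[0,0,0.03]]]'
```

```text
time: 26.15
tcp_pos: [0.4997, -0.1855, 0.1316]
eef_rot: [-3.142, 0.0, 1.75]
ft_force: [0.2, 0.9, -0.1]
gripper_width: 0.0005
finger_force: 0.0
```

```bash
python3 -m pendant '[[[0.5,0,0],[0,0,0.01]],[[1,0,0],[0,0,0.01]],[[1.5,0,0],[0,0,0.02]],[[2,0,0],[0,0,0.02]],[[2.5,0,0],[0,0,0.03]],[[3,0,0],[0,0,0.03]],[[3,0,0],[0,0,0.03]],[[3,0,0],[0,0,0.03]],[[3,0,0],[0,0,0.03]],[[3,0,0],[0,0,0.03]]]'
```

```text
time: 27.15
tcp_pos: [0.4992, -0.1838, 0.1317]
eef_rot: [-3.142, 0.002, 1.719]
ft_force: [0.1, -7.7, -2.4]
gripper_width: 0.0002
finger_force: 3.5
```

```bash
python3 -m pendant '[[[0.4,0,0],[0,0,0]],[[0.8,0,0],[0,0,0.01]],[[1.2,0,0],[0,0,0.01]],[[1.6,0,0],[0,0,0.02]],[[2,0,0],[0,0,0.02]],[[2,0,0],[0,0,0.02]],[[2,0,0],[0,0,0.02]],[[2,0,0],[0,0,0.02]],[[2,0,0],[0,0,0.02]],[[2,0,0],[0,0,0.02]]]'
python3 - <<'E'
from look import *
look("t12"); print(arm.state()["ft_force"])
E
```

```text
time: 28.15
tcp_pos: [0.4986, -0.1823, 0.1317]
eef_rot: [-3.141, 0.003, 1.699]
ft_force: [-1.2, -9.3, -1.7]
gripper_width: 0.0001
finger_force: 4.4
jaw y 82 [0.0582 0.0895]
former 0.06 178 [-0.0223  0.0862  0.0603] [0.0227 0.18   0.0699] ((0.3264141082763672, 133.20858764648438), (44.649227142333984, 93.920654296875), 0.3783918023109436)
former 0.075 163 [-0.0217  0.0859  0.075 ] [0.0228 0.1821 0.0898] ((0.4484901428222656, 134.0725860595703), (96.14586639404297, 44.43302536010742), 89.41486358642578)
spoke phase mod 90: 15.0 119 [-171. -165.   11.   14.   17.   19.  101.  104.  106.  108.]
[-0.38739183 -9.66160858 -1.96337926]
```

```bash
python3 -m pendant '[[[0.4,0,0],[0,0,0]],[[0.8,0,0],[0,0,0.01]],[[1.2,0,0],[0,0,0.01]],[[1.5,0,0],[0,0,0.02]],[[1.5,0,0],[0,0,0.02]],[[1.5,0,0],[0,0,0.02]],[[1.5,0,0],[0,0,0.02]],[[1.5,0,0],[0,0,0.02]],[[1.5,0,0],[0,0,0.02]],[[1.5,0,0],[0,0,0.02]]]'
python3 -m pendant '[[[-0.5,0,0],[0,0,0]],[[-1,0,0],[0,0,0]],[[-2,0,0],[0,0,0]],[[-3,0,0],[0,0,0]],[[-4,0,0],[0,0,0]],[[-6,0,0],[0,0,0]],[[-8,0,0],[0,0,0]],[[-11,0,0],[0,0,0]],[[-14,0,0],[0,0,0]],[[-14,0,0],[0,0,0]]]'
python3 -m pendant '[[[0,0,-40],[0,0,0]],[[0,-10,-85],[0,0,0]],[[0,-50,-100],[0,0,0]],[[0,-95,-100],[0,0,0]],[[0,-140,-100],[0,0,0]],[[0,-150,-100],[0,0,0]],[[0,-150,-100],[0,0,0]],[[0,-150,-100],[0,0,0]],[[0,-150,-100],[0,0,0]],[[0,-150,-100],[0,0,0]]]'
python3 - <<'E'
from look import *
look("t13"); p,d=arm.camera("top")
cv2.imwrite("pics/fin2.png",cv2.resize(p[130:300,170:460],None,fx=2.7,fy=2.7,interpolation=cv2.INTER_CUBIC)[...,::-1])
E
```

```text
time: 29.2
tcp_pos: [0.4982, -0.1812, 0.1317]
eef_rot: [-3.141, 0.003, 1.679]
ft_force: [-2.4, -11.0, -1.7]
gripper_width: 0.0005
finger_force: 5.1
time: 30.2
tcp_pos: [0.5003, -0.1933, 0.1317]
eef_rot: [3.141, 0.0, 1.68]
ft_force: [0.4, 1.0, -0.5]
gripper_width: 0.0005
finger_force: 0.0
time: 31.2
tcp_pos: [0.3519, -0.2091, 0.2314]
eef_rot: [-3.141, -0.001, 1.681]
ft_force: [-0.3, 0.0, -0.3]
gripper_width: 0.0004
finger_force: 0.0
jaw y 83 [0.0582 0.0894]
former 0.06 176 [-0.0227  0.0861  0.0608] [0.023  0.1794 0.07  ] ((0.4972496032714844, 133.07855224609375), (44.3341064453125, 93.69434356689453), 1.2163500785827637)
former 0.075 177 [-0.022  0.122  0.075] [0.0228 0.1823 0.0899] ((0.5706977844238281, 152.07884216308594), (44.12870407104492, 59.61297607421875), 1.5921313762664795)
spoke phase mod 90: 16.0 172 [-170. -167. -165. -163. -161.  -79.   12.   15.   18.   21.  102.  105.
  107.  109.  111.]
```

View pics/fin2.png

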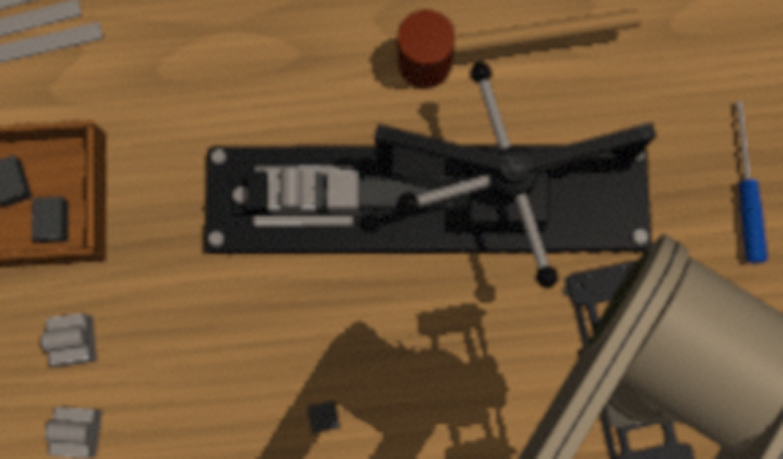

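The former is clamped between jaw (340,188) and stop (262,190). The mallet, screwdriver, spare block and tray are where they were, and the arm is clear. Handing in.

```bash
python3 -c "
from cell import arm
print(arm.hand_in())"
```

```text
the job is handed in; nothing more can be done
None
```

I set the former in the press, clamped it against the end stop (one push reached about 19.6 N before I backed off, the last was about 11 N), released it and handed the job in; the clamp eased back about 6° each time I let go, so friction alone sets its final grip, which I did not measure.

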